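# Space and press home the last tile of a framed panel

### The job

Finish the framed tile panel: the white heart tile is still loose and stands proud on its springy foam pads. First take the orange spacer from its wooden block and slide it, upright and all the way down to the board, about halfway along the one joint beside the heart tile that is wide enough for it - do not force it into a tight joint, press the tile home early or shove the tile across - and let go of it. Then press the heart tile down with the fingertips until it lies level and flush with its neighbours, and finish while still holding it down, leaving the bowl, jar and spare tile alone.

Things in the scene. Friction and masses are not known exactly. Their poses are not given: they have to be found in the camera images.
- panel: Shallow wooden tray fixed to the bench: plywood board 251 (x) x 272 (y) x 12 mm thick, rails 18 mm wide all round, rail tops 32 mm above the bench. Origin: centre of the underside, on the bench; x away from the robot, y to its left at yaw 0. Two rows of tiles 16 mm thick, faces 28 mm above the bench: the farther row (x +52.5 mm) is bonded; the nearer (x -52.5 mm) has the loose tile in the middle.
- tile: The loose tile: white, 100 x 100 x 16 mm, about 0.32 kg, flat red heart on its face, in the middle of the panel's nearer row between two fixed border pieces. Origin: centre of its underside; axes as the panel's, z up. It rests unfixed on four springy pads and can slide sideways. The joints in front of and behind it are about 5 mm wide: too tight for the spacer.
- tile_face (a point): Centre of the heart tile's upper face: at the start 33 mm above the bench, 5 mm proud of its neighbours' faces; 28 mm when flush, its underside then on the board. Pressing it off-centre tips the tile.
- pad0 (a joint): Compression (m) of one of the four round foam pads under the heart tile, each 33 mm in x and in y from its middle: 0 uncompressed, 0.005 when the tile is flush. Springy: all four together just carry the tile's weight at 0; about 9 N more, pressed down in the middle of the tile, brings it flush on the board. They lift it again when it is let go.
- border_wide: Terracotta border piece, 100 (x) x 60 (y) x 16 mm, fixed on the board on one side of the heart tile (left or right varies), its centre 84 mm from the panel's middle line. Origin: centre of its underside, on the board; axes as the panel's. The joint between it and the heart tile is about 4 mm.
- border_narrow: Terracotta border piece cut narrower, 100 (x) x 41 (y) x 16 mm, fixed on the board on the other side of the heart tile, also centred at 84 mm. Origin: centre of its underside, on the board; axes as the panel's. The joint between it and the heart tile is about 13.5 mm wide, 100 mm long. (The equally wide joint on its outer side, next to the rail, is not beside the heart tile.)
- spacer: Orange joint spacer standing upright: 60 mm long (its x), 54 mm tall, about 45 g. Blade 10 mm thick (its y) up to 32 mm, lower edge slightly rounded; from 32 to 54 mm a ribbed grip 16 mm thick. Origin: middle of its lower edge; z up. It starts in the middle slot of the wooden block, its foot 10 mm above the bench. Turned end for end it is the same.
- rack: Wooden block fixed to the bench, 96 x 96 x 30 mm, with three slots along its x, 20 mm deep; the spacer stands in the middle one (62 x 12 mm), the thin outer ones are empty. Origin: centre of its underside. To the left or right of the panel.
- bowl: Blue bowl of clay beads, 104 mm across, 42 mm high, on the other side of the panel from the block; leave alone. Origin: centre of its underside.
- jar: Clear jar with a white lid, 72 mm across, 100 mm high; leave alone. Origin: centre of its underside.
- spare_tile: Spare terracotta tile, 100 x 100 x 16 mm, lying on the bench; leave alone. Origin: centre of its underside.
There are look-alikes about, which are no part of the job. Of the things shaped like the spacer, the orange one is meant.

How it is judged (in metres and radians):
On the way, in this order (a step that is already met when the one before it is completed fails the run):
1. the spacer is lifted out of its block (height (world z) of spacer above 0.035 m), for 0.1 s.
2. the spacer is let go, seated on the board in the wide joint beside the heart tile, the tile still standing proud (z of spacer in the frame of panel between 0.008 and 0.0145 m and x of spacer in the frame of tile between -0.03 and 0.03 m and angle between spacer's own z axis and vertical below 0.3 rad and (y of spacer in the frame of tile between 0.05 and 0.068 m or y of spacer in the frame of tile between -0.068 and -0.05 m) and contact force between spacer and the fingers below 0.3 N and z of tile in the frame of panel above 0.0145 m), for 0.2 s.
At the end, for the whole second after the job is handed in: Fingers press the heart tile (over 4 N), within 1.2 mm of flush, level within 0.02 rad, within 5.5 mm sideways of its place; the freed spacer stands (tilt under 0.3 rad) on the board within 2.5 mm, in the joint beside it, within 30 mm of the middle of the tile's side; both still (z of spacer in the frame of panel between 0.008 and 0.0145 m and x of spacer in the frame of tile between -0.03 and 0.03 m and angle between spacer's own z axis and vertical below 0.3 rad and (y of spacer in the frame of tile between 0.05 and 0.068 m or y of spacer in the frame of tile between -0.068 and -0.05 m) and z of tile in the frame of panel below 0.0132 m and angle between tile's own z axis and vertical below 0.02 rad and contact force between the fingers and tile above 4 N and contact force between spacer and the fingers below 0.3 N and not (y of tile in the frame of panel above 0.0055 m or y of tile in the frame of panel below -0.0055 m) and linear speed of each of tile, spacer below 0.02 m/s); the arm keeps its last pose, push and grip.
It fails at once if the heart tile is shoved more than 5.5 mm sideways from the middle of its place (y of tile in the frame of panel above 0.0055 m or y of tile in the frame of panel below -0.0055 m).
It fails at once if the spacer is forced (over 45 N) against a tile or border piece (contact force between spacer and tile above 45 N or contact force between spacer and border_wide above 45 N or contact force between spacer and border_narrow above 45 N).
It fails at once if the heart tile is pressed home before the spacer is in its joint (z of tile in the frame of panel below 0.0132 m and not (z of spacer in the frame of panel between 0.008 and 0.0145 m and x of spacer in the frame of tile between -0.03 and 0.03 m and angle between spacer's own z axis and vertical below 0.3 rad and (y of spacer in the frame of tile between 0.05 and 0.068 m or y of spacer in the frame of tile between -0.068 and -0.05 m))).
It fails at once if the bowl, jar or spare tile is moved more than 25 mm (distance of any of bowl, jar, spare_tile from where it was at the start of the episode above 0.025 m).
It also fails if it takes over 54 s, if anything falls off the work surface, if the arm or the gripper's body presses on something with over 40 N, if the wrist force passes 120 N, or if a joint passes its speed limit or range.

### The arm

A 7-joint arm with a two-finger parallel gripper is mounted at the origin on the work surface. World frame = base frame: x ahead of the robot, y to its left, z up, the work surface at z = 0. Lengths are in m, angles in degrees, forces in N, time in s.
With the tool pointing down it reaches from about 0.35 to 0.9 m from the base axis. Payload 7.2 kg.
Tool frame: the origin (TCP) lies on the centre line of the jaws, within the pads' length; the fingertips stand 8 mm ahead of it and the grasp point (between the pads) lies 11 mm behind it; z points along the fingers, y is the line along which they close (so a half turn about z gives the same grasp; the last joint's range is limited). The gripper opens to 88 mm and grips with 3 to 60 N. Pads are 20 mm wide; open, the fingers measure 115 mm over their backs; the gripper's body (75 mm by 178 mm) begins 61 mm behind the grasp point.
Start: joints at [62.613, 23.554, -0.728, 91.456, 0.321, 64.991, -4.71], TCP at [0.249, -0.573, 0.231] pointing down, gripper open.
Joint ranges: [-169.25, 169.25], [-16.82, 113.86], [-84.01, 82.57], [7.8, 145.47], [-59.2, 239.2], [7.22, 106.19], [-163.78, 163.78]. Speed limits (degrees/s): [136.94, 136.94, 172.46, 172.46, 180, 180, 180].

### API

Orientations are given as [roll, pitch, yaw] about the fixed x, y, z axes, in that order (R = Rz(yaw) Ry(pitch) Rx(roll)).
In Python, from workcell import bot, vision gives the robot as it stands. The module is installed in compiled form; this text tells all that it offers.
- The arm moves only by the tool send_rows, never from a script. Its arguments are lists of equal length, an entry for each row: "xyz": the shift along the tool's x, y, z in units of 40 mm (1.0 is 40 mm), a list of three; "yaw": the turn about the tool's z in units of 6 degrees (1.0 is 6 degrees); "hand": the opening, from 0 (shut) to 1 (fully open). In form: {"xyz": [[x, y, z], ...], "yaw": [yaw, ...], "hand": [hand, ...]}. A call has 1 to 12 rows; each row shifts and turns the commanded pose from where the row before left it, along the tool's axes as they then stand; what a row does not reach is not made up. A row lasts 1/8 s, in which the tool goes at most 62.5 mm and 10.7 degrees, less where a joint would pass 70% of its speed; a pose out of reach is approached as far as the arm can. A call is refused whole if a number of a shift passes 1 or a number of a turn 1, either way. A call with a gripper value outside its range is refused whole. The fingers move at their own pace and stop on an object; "newtons" is the grip in N (left out, the last holds). Time passes only in rows, so rows that do not move let the fingers close. It gives the time, the measured TCP pose, the force, the opening and the grip force at its end, in the units of the state.
- bot.state(): the state, without advancing time (a new reading comes with each control period).
- vision.capture(name): name is "side" or "top" or "wrist"; returns a dict with "color" (400x640x3 uint8, red, green, blue), "camera_matrix" (3x3 intrinsics, pixels), "R" (3x3) and "t" (3): a world point X has camera coordinates R X + t. Camera axes: x right, y down, z forward; pixel columns grow to the right and rows downward; lengths in m; the calibration is good to about 2 mm. The wrist camera is an equidistant fisheye: a pixel r from the principal point sees the ray r / f radians off the axis. A picture is of the moment at which its call begins. There is no depth.
- bot.job_done(): hands the job in; it is judged then, once.
The state is a dict: "time_s": time; "joint_positions": joint angles; "dq": joint speeds; "tau": joint torques, N m; "tcp_pos": TCP position; "eef_rot": TCP orientation; "wrist_force": force on the tool from outside, world axes, zero at the start; "ft_torque": the same for the moment, N m; "gripper_width": opening from 0.0 (shut) to 1.0 (fully open); "grip_force": force on a finger pad.
Only numpy, scipy, OpenCV 4.12 (cv2) and the standard library are available. Lean on these libraries where they do the work, as an engineer would, in place of code of your own. Each camera call takes 0.05 s, during which the arm holds its last target. There are 200 camera calls.

## Working session

There is one attempt and no reset: what is moved stays moved. The work goes in short steps, Python scripts to look and compute and a tool call to move; the robot and the scene stay as the last step left them, time stands still between calls to the robot, and variables do not carry over. Pictures are saved under pics/ and viewed, at most 10 in all, crops included, and the job is handed in when it is done.

Besides the shell and the picture viewer there is one more tool, called after "Request:" as name(argument=value, ...), one argument or row to a line, values as JSON. send_rows: Moves the arm, as the interface text tells. Its arguments: {"type":"object","properties":{"xyz":{"type":"array"},"yaw":{"type":"array"},"hand":{"type":"array"},"newtons":{"type":"number"}},"required":["xyz","yaw","hand"]}

```bash
mkdir -p pics
cat > h.py <<'E'
import cv2,numpy as np
from workcell import bot,vision
def snap(n,f):
    c=vision.capture(n); cv2.imwrite(f'pics/{f}.png',c['color'][:,:,::-1]); np.savez(f'pics/{f}.npz',**c); return c
def ray(c,u,v):
    K=np.array(c['camera_matrix']);R=np.array(c['R']);t=np.array(c['t'])
    return K,R,t
def pt(c,uv,z,fish=False):
    K,R,t=ray(c,0,0); out=[]
    for u,v in uv:
        x=(u-K[0,2])/K[0,0];y=(v-K[1,2])/K[1,1]
        if fish:
            r=np.hypot(x,y); s=np.sin(r)/r if r>1e-9 else 1; d=np.array([x*s,y*s,np.cos(r)])
        else: d=np.array([x,y,1.])
        d=R.T@d; o=-R.T@t; out.append(o+d*(z-o[2])/d[2])
    return np.array(out)
E
python3 - <<'E'
from h import *
a=snap('top','top1');snap('side','side1')
print(bot.state())
for f in('top1','side1'):
    c=np.load(f'pics/{f}.npz');print(-c['R'].T@c['t'],c['camera_matrix'][0,0])
E
```

```text
{'time_s': 0.1, 'joint_positions': array([62.61241413, 23.59480287, -0.73270951, 91.49635813,  0.32254018,
       64.99139462, -4.7092912 ]), 'dq': array([ 0.09176082, -0.04234825, -0.02726822, -0.10742297,  0.02566177,
       -0.0611331 , -0.07721748]), 'tau': array([ 1.26432267e-03, -5.89098322e+01,  6.42894264e-01, -2.91709650e+01,
       -5.38919948e-02,  1.45239366e-02,  7.38932158e-06]), 'tcp_pos': array([ 0.24884744, -0.57285794,  0.22992032]), 'eef_rot': array([-1.79919690e+02,  5.44797628e-03,  2.34865264e+01]), 'wrist_force': array([-0.30722974,  0.65428536,  0.16227326]), 'ft_torque': array([-0.01497821,  0.01578016,  0.04775978]), 'grip_force': 0.0, 'gripper_width': 0.9977084702782825}
[ 0.28243198 -0.02257147  1.26849122] 468.87529129251914
[ 0.45733682 -0.78469783  0.64909806] 444.56252180666036
```

View pics/top1.png

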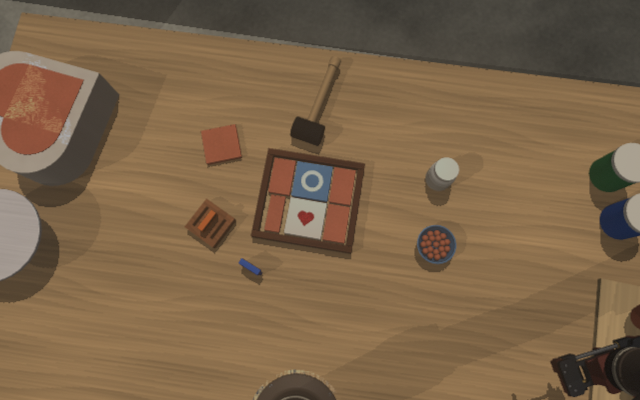

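View pics/side1.png

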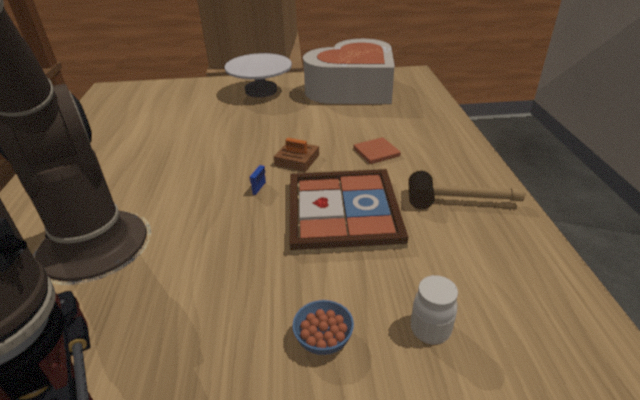

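The top view shows the rack at (211,225), with the orange spacer near (207,219). The panel is centred near (309,201) and the heart tile near (305,218). The wide joint appears to be on the left of the tile, at about (287,215). I'll enlarge that area and make colour measurements.

Run:
```python
from h import *
c=np.load('pics/top1.npz');im=np.ascontiguousarray(c['color'][140:260,180:380,::-1])
cv2.imwrite('pics/crop1.png',cv2.resize(im,None,fx=4,fy=4,interpolation=cv2.INTER_CUBIC))
hsv=cv2.cvtColor(c['color'],cv2.COLOR_RGB2HSV).astype(int)
H,S,V=[hsv[...,i] for i in range(3)]
def rep(m,x0,x1,y0,y1,z,n):
    mm=np.zeros_like(m);mm[y0:y1,x0:x1]=m[y0:y1,x0:x1]
    ys,xs=np.nonzero(mm); r=cv2.minAreaRect(np.c_[xs,ys].astype(np.float32)); b=cv2.boxPoints(r)
    P=pt(c,list(b)+[r[0]],z); print(n,len(xs),np.round(b,1).tolist(),np.round(P[:,:2],4).tolist())
rep((S<60)&(V>120),280,330,190,245,.033,'tile')
rep((H<14)&(S>190)&(V>120),190,235,200,250,.064,'spacer')
```

```text
tile 1205 [[283.3999938964844, 232.3000030517578], [291.8999938964844, 185.39999389648438], [328.70001220703125, 192.10000610351562], [320.20001220703125, 239.0]] [[0.4641, 0.0994], [0.5948, 0.0958], [0.5896, -0.0059], [0.4594, -0.0001], [0.5263, 0.0472]]
spacer 0 [[0.0, 0.0], [0.0, 0.0], [0.0, 0.0], [0.0, 0.0]] [[1.0267, 1.0192], [1.0267, 1.0192], [1.0267, 1.0192], [1.0267, 1.0192], [1.0267, 1.0192]]
```

View pics/crop1.png

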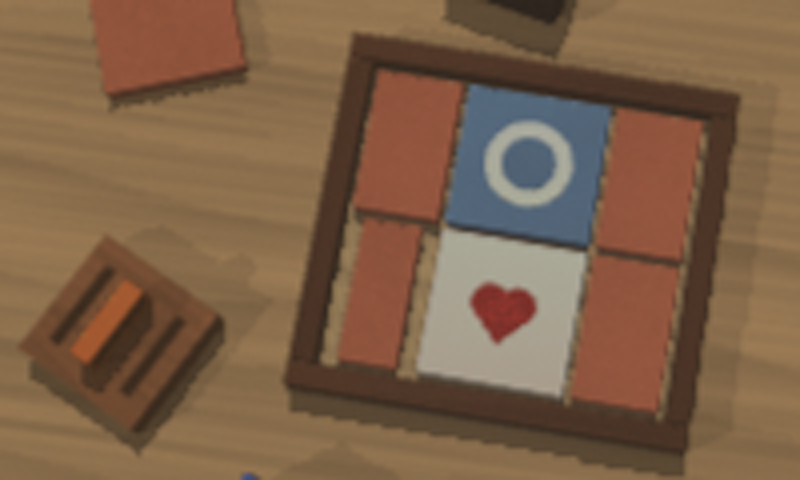

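The crop shows the wide joint on the left of the heart tile, running through about (423,300) in crop pixels. The spacer's top runs from about (141,284) to (79,358), and the tile corners are near (446,228), (586,248), (564,397) and (416,375).

Run:
```python
from h import *
c=np.load('pics/top1.npz')
def f(l,z): return pt(c,[((x+.5)/4-.5+180,(y+.5)/4-.5+140) for x,y in l],z)
T=f([(446,228),(586,248),(564,397),(416,375)],.033);S=f([(141,284),(79,358)],.064)
Pn=f([(355,35),(740,95),(687,450),(287,384)],.032)
ang=lambda d:np.degrees(np.arctan2(d[1],d[0]))
print(T.round(4),T.mean(0),ang(T[0]-T[3]),ang(T[1]-T[2]),ang(T[0]-T[1])-90)
print('panel',Pn.round(4),Pn.mean(0),ang(Pn[0]-Pn[3]),ang(Pn[1]-Pn[2]))
print('sp',S.round(4),S.mean(0),ang(S[0]-S[1]))
w=vision.capture('wrist');print(w['camera_matrix'],w['R'],-w['R'].T@w['t'])
```

```text
[[ 0.5636  0.0933  0.033 ]
 [ 0.5625 -0.0024  0.033 ]
 [ 0.46   -0.0012  0.033 ]
 [ 0.4614  0.0984  0.033 ]] [0.51186826 0.04701559 0.033     ] -2.827005307099704 -0.6942734789308134 -0.6696107130271116
panel [[ 0.6915  0.1762  0.032 ]
 [ 0.6839 -0.0934  0.032 ]
 [ 0.436  -0.0863  0.032 ]
 [ 0.4441  0.1826  0.032 ]] [0.5639166  0.04477212 0.032     ] -1.4937243645965919 -1.638533196234911
sp [[0.4925 0.2832 0.064 ]
 [0.4387 0.3142 0.064 ]] [0.46560402 0.29869721 0.064     ] -29.999692068146064
[[309.70691629   0.         321.8246955 ]
 [  0.         309.70691629 198.56238705]
 [  0.           0.           1.        ]] [[ 3.97966224e-01 -9.17399672e-01 -8.52063939e-04]
 [-8.76922001e-01 -3.80679603e-01  2.93412413e-01]
 [-2.69500815e-01 -1.16021036e-01 -9.55985580e-01]] [ 0.32337102 -0.54149419  0.38391623]
```

```bash
cat >> h.py <<'E'
def plan(goal,yaw,n):
    s=bot.state();p=np.array(s['tcp_pos']);y0=s['eef_rot'][2];dy=(yaw-y0+180)%360-180
    d=(np.array(goal)-p)/n/.04; L=[]
    for i in range(n):
        a=np.radians(y0+dy*i/n); c,q=np.cos(a),np.sin(a)
        L.append([round(d[0]*c+d[1]*q,2),round(d[0]*q-d[1]*c,2),round(-d[2],2)])
    print(L if abs(dy)>3 else (L[0],'x',n),'yaw/row',round(-dy/n/6,3))
E
python3 -c "
from h import *
plan([.4656,.2987,.20],150,24)"
```

```text
[[np.float64(0.57), np.float64(-0.74), np.float64(0.03)], [np.float64(0.63), np.float64(-0.69), np.float64(0.03)], [np.float64(0.7), np.float64(-0.63), np.float64(0.03)], [np.float64(0.75), np.float64(-0.56), np.float64(0.03)], [np.float64(0.8), np.float64(-0.49), np.float64(0.03)], [np.float64(0.84), np.float64(-0.41), np.float64(0.03)], [np.float64(0.87), np.float64(-0.33), np.float64(0.03)], [np.float64(0.9), np.float64(-0.25), np.float64(0.03)], [np.float64(0.92), np.float64(-0.17), np.float64(0.03)], [np.float64(0.93), np.float64(-0.08), np.float64(0.03)], [np.float64(0.94), np.float64(0.0), np.float64(0.03)], [np.float64(0.93), np.float64(0.09), np.float64(0.03)], [np.float64(0.92), np.float64(0.17), np.float64(0.03)], [np.float64(0.9), np.float64(0.26), np.float64(0.03)], [np.float64(0.87), np.float64(0.34), np.float64(0.03)], [np.float64(0.84), np.float64(0.42), np.float64(0.03)], [np.float64(0.8), np.float64(0.49), np.float64(0.03)], [np.float64(0.75), np.float64(0.56), np.float64(0.03)], [np.float64(0.69), np.float64(0.63), np.float64(0.03)], [np.float64(0.63), np.float64(0.69), np.float64(0.03)], [np.float64(0.56), np.float64(0.75), np.float64(0.03)], [np.float64(0.49), np.float64(0.79), np.float64(0.03)], [np.float64(0.42), np.float64(0.84), np.float64(0.03)], [np.float64(0.34), np.float64(0.87), np.float64(0.03)]] yaw/row -0.879
```

Request:
send_rows(
  xyz=[
    [0.57,-0.74,0],
    [0.63,-0.69,0],
    [0.7,-0.63,0],
    [0.75,-0.56,0],
    [0.8,-0.49,0],
    [0.84,-0.41,0],
    [0.87,-0.33,0],
    [0.9,-0.25,0],
    [0.92,-0.17,0],
    [0.93,-0.08,0],
    [0.94,0,0],
    [0.93,0.09,0],
  ],
  yaw=[-0.88,-0.88,-0.88,-0.88,-0.88,-0.88,-0.88,-0.88,-0.88,-0.88,-0.88,-0.88],
  hand=[1,1,1,1,1,1,1,1,1,1,1,1],
)

```text
time_s: 1.65
tcp_pos: [0.3573, -0.1362, 0.2307]
eef_rot: [180.0, 0.0, 87.0]
wrist_force: [0.7, 0.1, 0.5]
gripper_width: 1.002
grip_force: 0.0
```

```bash
sed -i 's/L.append(\(.*\))$/L.append([float(v) for v in \1])/' h.py; python3 -c "
from h import *
plan([.4656,.2987,.20],150,12); s=bot.state(); print(s['tcp_pos'],s['eef_rot'],s['joint_positions'],s['time_s'])"
```

```text
[[0.92, 0.18, 0.06], [0.9, 0.26, 0.06], [0.87, 0.34, 0.06], [0.83, 0.42, 0.06], [0.79, 0.49, 0.06], [0.74, 0.57, 0.06], [0.69, 0.63, 0.06], [0.63, 0.69, 0.06], [0.56, 0.75, 0.06], [0.49, 0.79, 0.06], [0.42, 0.84, 0.06], [0.34, 0.87, 0.06]] yaw/row -0.875
[ 0.35728239 -0.13622367  0.23065779] [1.79993178e+02 1.44047434e-02 8.70081221e+01] [ 40.77099429   0.76508865 -26.97149131 120.7073989    0.42160157
  58.6020078   10.59010003] 1.65
```

Request:
send_rows(
  xyz=[
    [0.92,0.18,0.06],
    [0.9,0.26,0.06],
    [0.87,0.34,0.06],
    [0.83,0.42,0.06],
    [0.79,0.49,0.06],
    [0.74,0.57,0.06],
    [0.69,0.63,0.06],
    [0.63,0.69,0.06],
    [0.56,0.75,0.06],
    [0.49,0.79,0.06],
    [0.42,0.84,0.06],
    [0.34,0.87,0.06],
  ],
  yaw=[-0.88,-0.88,-0.88,-0.88,-0.88,-0.88,-0.88,-0.88,-0.88,-0.88,-0.88,-0.88],
  hand=[1,1,1,1,1,1,1,1,1,1,1,1],
)

```text
time_s: 3.15
tcp_pos: [0.4658, 0.2986, 0.2015]
eef_rot: [-180.0, -0.0, 150.3]
wrist_force: [0.7, -0.7, -0.2]
gripper_width: 0.996
grip_force: 0.0
```

Request:
send_rows(
  xyz=[
    [0,0,0],
    [0,0,0],
  ],
  yaw=[0,0],
  hand=[1,1],
)

```text
time_s: 3.4
tcp_pos: [0.4653, 0.2969, 0.2014]
eef_rot: [-179.9, -0.0, 150.1]
wrist_force: [-0.1, -0.5, 0.0]
gripper_width: 1.001
grip_force: 0.0
```

```bash
python3 -c "
from h import *
s=bot.state(); print(s['tcp_pos'],s['eef_rot'],s['joint_positions'])
c=snap('wrist','w1')
print(c['R'],-c['R'].T@c['t'])"
```

```text
[0.46528773 0.29690494 0.20140357] [-1.79927364e+02 -1.54694960e-02  1.50141722e+02] [ -0.35185897  25.7578508  -49.22960074 101.31636298  21.67738601
  63.00860823   3.29097834]
[[ 0.49829425  0.8670074  -0.00100827]
 [ 0.82865926 -0.47591178  0.29467239]
 [ 0.2550033  -0.14766907 -0.9555978 ]] [0.39530243 0.33667394 0.35543045]
```

View pics/w1.png

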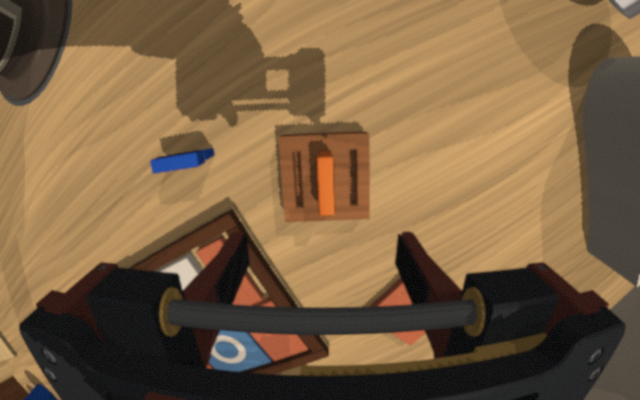

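The wrist view shows the orange spacer near (326,185), nearly vertical in the image, with the jaws straddling its line. I'll measure it by colour.

```bash
python3 -c "
from h import *
c=np.load('pics/w1.npz');h=cv2.cvtColor(c['color'],cv2.COLOR_RGB2HSV).astype(int)
print(h[190,326],h[205,300])
m=np.zeros((400,640),bool);m[130:225,280:372]=((h[...,1]>190)&(h[...,2]>190)&(h[...,0]<14))[130:225,280:372]
ys,xs=np.nonzero(m);r=cv2.minAreaRect(np.c_[xs,ys].astype(np.float32));b=cv2.boxPoints(r);print(len(xs),b)
P=pt(c,list(b)+[r[0]],.064,True);print(P.round(4))
print([np.linalg.norm(P[i]-P[(i+1)%4]) for i in range(4)],[np.degrees(np.arctan2(*(P[(i+1)%4]-P[i])[[1,0]])) for i in range(4)])
"
```

```text
[ 11 197 223] [ 13 167  67]
788 [[317.77325 158.06363]
 [331.96167 157.65823]
 [333.56854 213.89804]
 [319.38013 214.30344]]
[[0.4362 0.3084 0.064 ]
 [0.4426 0.3203 0.064 ]
 [0.4929 0.2938 0.064 ]
 [0.4862 0.2813 0.064 ]
 [0.4638 0.3013 0.064 ]]
[np.float64(0.01351073847442527), np.float64(0.056848337815763664), np.float64(0.014212865647729195), np.float64(0.056849844039033565)] [np.float64(61.83718878062843), np.float64(-27.759839937402536), np.float64(-118.15431148635821), np.float64(151.5325100612899)]
```

```bash
python3 -c "
from h import *
plan([.4644,.301,.044],151.5,8)"
```

```text
([0.01, 0.01, 0.49], 'x', 8) yaw/row -0.029
```

Request:
send_rows(
  xyz=[
    [0.07,0.08,0.4],
    [0,0,0.7],
    [0,0,0.8],
    [0,0,0.8],
    [0,0,0.6],
    [0,0,0.4],
    [0,0,0.23],
    [0,0,0],
    [0,0,0],
    [0,0,0],
  ],
  yaw=[-0.23,0,0,0,0,0,0,0,0,0],
  hand=[1,0.8,0.6,0.5,0.5,0.5,0.5,0.5,0.4,0.4],
  newtons=15,
)

```text
time_s: 4.7
tcp_pos: [0.4651, 0.3021, 0.0454]
eef_rot: [179.9, 0.0, 151.6]
wrist_force: [0.5, -0.1, 0.2]
gripper_width: 0.399
grip_force: 0.0
```

Request:
send_rows(
  xyz=[
    [0,0,0],
    [0,0,0],
    [0,0,0],
    [0,0,0],
    [0,0,0],
    [0,0,0],
  ],
  yaw=[0,0,0,0,0,0],
  hand=[0.3,0,0,0,0,0],
)

```text
time_s: 5.45
tcp_pos: [0.4648, 0.3018, 0.0448]
eef_rot: [180.0, 0.0, 151.6]
wrist_force: [-0.7, -0.8, 2.6]
gripper_width: 0.181
grip_force: 15.0
```

Request:
send_rows(
  xyz=[
    [0,0,-0.2],
    [0,0,-0.4],
    [0,0,-0.7],
    [0,0,-0.8],
    [0,0,-0.8],
    [0,0,-0.5],
    [0,0,0],
  ],
  yaw=[0,0,0,0,0,0,0],
  hand=[0,0,0,0,0,0,0],
  newtons=20,
)

```text
time_s: 6.32
tcp_pos: [0.4654, 0.3023, 0.1822]
eef_rot: [179.9, 0.1, 151.6]
wrist_force: [0.2, -0.4, -1.2]
gripper_width: 0.182
grip_force: 20.0
```

```bash
python3 -c "
from h import *
plan([.583,.102,.17],178.4,10)"
```

```text
[[-0.5, -0.3, 0.03], [-0.48, -0.32, 0.03], [-0.47, -0.35, 0.03], [-0.45, -0.37, 0.03], [-0.43, -0.39, 0.03], [-0.41, -0.41, 0.03], [-0.39, -0.43, 0.03], [-0.37, -0.44, 0.03], [-0.35, -0.46, 0.03], [-0.33, -0.48, 0.03]] yaw/row -0.447
```

Request:
send_rows(
  xyz=[
    [-0.5,-0.3,0.03],
    [-0.48,-0.32,0.03],
    [-0.47,-0.35,0.03],
    [-0.45,-0.37,0.03],
    [-0.43,-0.39,0.03],
    [-0.41,-0.41,0.03],
    [-0.39,-0.43,0.03],
    [-0.37,-0.44,0.03],
    [-0.35,-0.46,0.03],
    [-0.33,-0.48,0.03],
    [0,0,0],
    [0,0,0],
  ],
  yaw=[-0.45,-0.45,-0.45,-0.45,-0.45,-0.45,-0.45,-0.45,-0.45,-0.45,0,0],
  hand=[0,0,0,0,0,0,0,0,0,0,0,0],
)

```text
time_s: 7.82
tcp_pos: [0.5811, 0.1025, 0.168]
eef_rot: [180.0, -0.1, 178.6]
wrist_force: [-0.1, 0.2, -0.5]
gripper_width: 0.176
grip_force: 20.0
```

```bash
python3 -c "
from h import *
s=bot.state(); print(s['tcp_pos'],s['eef_rot'],s['joint_positions'])
c=snap('wrist','w2')"
```

```text
[0.58108431 0.10246725 0.167977  ] [ 1.79964573e+02 -7.87057542e-02  1.78572805e+02] [ 22.10861053  33.27050193 -52.27568303  97.97301039  28.95487343
  63.39641073  49.51495788]
```

View pics/w2.png

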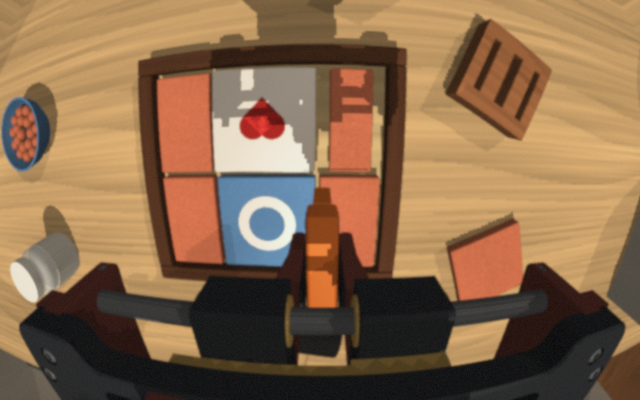

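The wrist view shows the joint between the tile edge (x≈316) and the border (x≈331), over rows 68–172. The spacer is held upright, with its blade end at (322,195). I'll look at a close crop.

```bash
python3 -c "
from h import *
i=cv2.imread('pics/w2.png')[60:215,270:400];cv2.imwrite('pics/w2c.png',cv2.resize(i,None,fx=3.8,fy=3.8,interpolation=cv2.INTER_CUBIC))"
```

```text
(no output)
```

View pics/w2c.png

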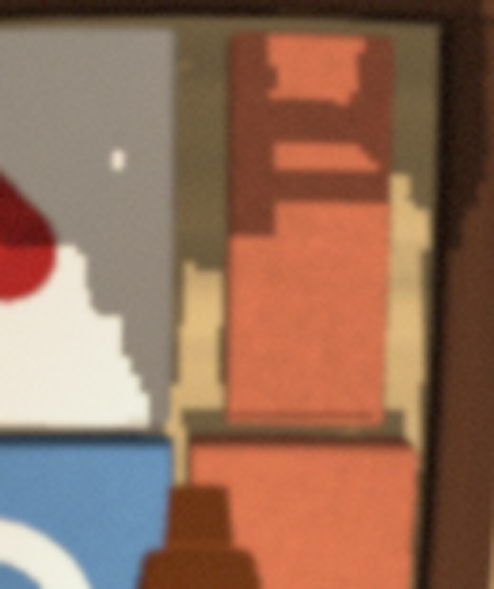

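In the crop, the tile's right edge runs (175,30)–(174,430), the border's left edge (230,33)–(224,420), and the spacer's lower blade edge (172,489)–(229,489).

```bash
python3 -c "
from h import *
c=np.load('pics/w2.npz')
f=lambda l,z: pt(c,[((x+.5)/3.8-.5+270,(y+.5)/3.8-.5+60) for x,y in l],z,True)
a=f([(175,30),(174,430)],.033);b=f([(230,33),(224,420)],.028);s=f([(172,489),(229,489)],.1332)
print(a,b,s,sep='\n')
ang=lambda d:np.degrees(np.arctan2(d[1],d[0]));print(ang(a[1]-a[0]),ang(b[1]-b[0]))
m=(a+b)/2;print('joint mid',m.mean(0),'spacer end',s.mean(0))
tc=bot.state()['tcp_pos'];print(tc, 'end rel tcp',s.mean(0)-tc)
"
```

```text
[[0.46395205 0.09912951 0.033     ]
 [0.56334515 0.09609556 0.033     ]]
[[0.46440998 0.11247389 0.028     ]
 [0.56214554 0.10878964 0.028     ]]
[[0.55157359 0.09808353 0.1332    ]
 [0.55181546 0.10756102 0.1332    ]]
-1.7484008458024938 -2.1588042321079914
joint mid [0.51346318 0.10412215 0.0305    ] spacer end [0.55169453 0.10282228 0.1332    ]
[0.58110913 0.10280409 0.16828703] end rel tcp [-2.94146004e-02  1.81869569e-05 -3.50870318e-02]
```

```bash
python3 -c "
from h import *
plan([.513,.1044,.08],178.2,5)"
```

```text
([0.34, -0.0, 0.44], 'x', 5) yaw/row 0.014
```

Request:
send_rows(
  xyz=[
    [0.3,0,0.2],
    [0.4,0,0.4],
    [0.4,0,0.4],
    [0.4,0,0.4],
    [0.2,0,0.4],
    [0,0,0.4],
    [0,0,0],
    [0,0,0],
    [0,0,0],
  ],
  yaw=[0.06,0,0,0,0,0,0,0,0],
  hand=[0,0,0,0,0,0,0,0,0],
)

```text
time_s: 9.0
tcp_pos: [0.5146, 0.1037, 0.0811]
eef_rot: [180.0, 0.0, 178.2]
wrist_force: [-1.1, -0.2, -0.2]
gripper_width: 0.181
grip_force: 20.0
```

```bash
python3 -c "
from h import *
s=bot.state(); print(s['tcp_pos'],s['eef_rot'])
c=snap('wrist','w3')
i=c['color'][130:270,240:400,::-1];cv2.imwrite('pics/w3c.png',cv2.resize(i,None,fx=4,fy=4,interpolation=cv2.INTER_CUBIC))"
```

```text
[0.51462417 0.10368893 0.0810738 ] [1.79981334e+02 4.94279655e-02 1.78209078e+02]
```

View pics/w3c.png

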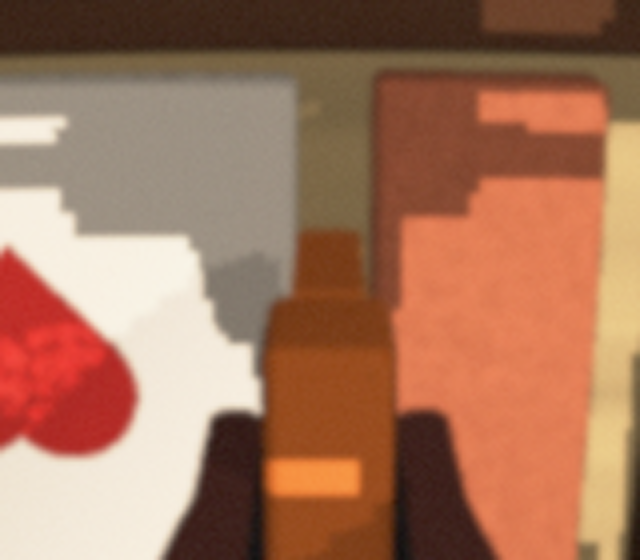

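The crop shows the blade's lower edge at (300–361, 233), over the joint between the tile edge (x≈297) and the border edge (x≈373). I'll compare them at their true heights.

```bash
python3 -c "
from h import *
c=np.load('pics/w3.npz')
f=lambda l,z: pt(c,[((x+.5)/4-.5+240,(y+.5)/4-.5+130) for x,y in l],z,True)
a=f([(298,80),(296,230)],.033);b=f([(374,78),(372,230)],.028);s=f([(299,233),(361,233)],.046)
print(a,b,s,sep='\n')
"
```

```text
[[0.46243078 0.09954941 0.033     ]
 [0.48793983 0.09825124 0.033     ]]
[[0.46320056 0.11218685 0.028     ]
 [0.48970073 0.11122198 0.028     ]]
[[0.48495442 0.09917159 0.046     ]
 [0.48526666 0.10897177 0.046     ]]
```

Request:
send_rows(
  xyz=[
    [0,0.02,0],
    [0,0,0.1],
    [0,0,0.1],
    [0,0,0.1],
    [0,0,0.1],
    [0,0,0.1],
    [0,0,0.1],
    [0,0,0],
  ],
  yaw=[0,0,0,0,0,0,0,0],
  hand=[0,0,0,0,0,0,0,0],
)

```text
time_s: 10.05
tcp_pos: [0.5139, 0.1042, 0.0563]
eef_rot: [-180.0, -0.0, 178.2]
wrist_force: [-0.1, -0.5, 0.3]
gripper_width: 0.179
grip_force: 20.0
```

Request:
send_rows(
  xyz=[
    [0,0,0.05],
    [0,0,0.05],
    [0,0,0.05],
    [0,0,0.05],
    [0,0,0.03],
    [0,0,0],
  ],
  yaw=[0,0,0,0,0,0],
  hand=[0,0,0,0,0,0],
)

```text
time_s: 10.8
tcp_pos: [0.514, 0.1043, 0.0474]
eef_rot: [-180.0, -0.0, 178.2]
wrist_force: [0.2, -0.1, 0.3]
gripper_width: 0.179
grip_force: 20.0
```

Request:
send_rows(
  xyz=[
    [0,0,0.02],
    [0,0,0.02],
    [0,0,0],
  ],
  yaw=[0,0,0],
  hand=[0,0,0],
)

```text
time_s: 11.18
tcp_pos: [0.5142, 0.1044, 0.0467]
eef_rot: [-180.0, 0.0, 178.2]
wrist_force: [-3.4, -1.1, 9.0]
gripper_width: 0.183
grip_force: 20.0
```

Request:
send_rows(
  xyz=[
    [0,0,-0.01],
    [0,0,0],
    [0,0,0],
    [0,0,0],
    [0,0,0],
    [0,0,-0.3],
    [0,0,-0.7],
    [0,0,-0.8],
    [0,0,-0.7],
    [0,0,0],
    [0,0,0],
  ],
  yaw=[0,0,0,0,0,0,0,0,0,0,0],
  hand=[0.2,0.4,0.4,0.4,0.4,0.4,0.4,0.4,0.4,0.4,0.4],
)

```text
time_s: 12.55
tcp_pos: [0.5138, 0.104, 0.146]
eef_rot: [-180.0, -0.0, 178.2]
wrist_force: [0.0, -0.2, -0.7]
gripper_width: 0.399
grip_force: 0.0
```

```bash
python3 -c "
from h import *
s=bot.state(); print(s['tcp_pos'],s['eef_rot'])
c=snap('wrist','w4')
i=c['color'][100:300,200:400,::-1];cv2.imwrite('pics/w4c.png',cv2.resize(i,None,fx=3,fy=3,interpolation=cv2.INTER_CUBIC))"
```

```text
[0.51381928 0.10395177 0.14601613] [-1.79971921e+02 -5.01676240e-03  1.78208596e+02]
```

View pics/w4c.png

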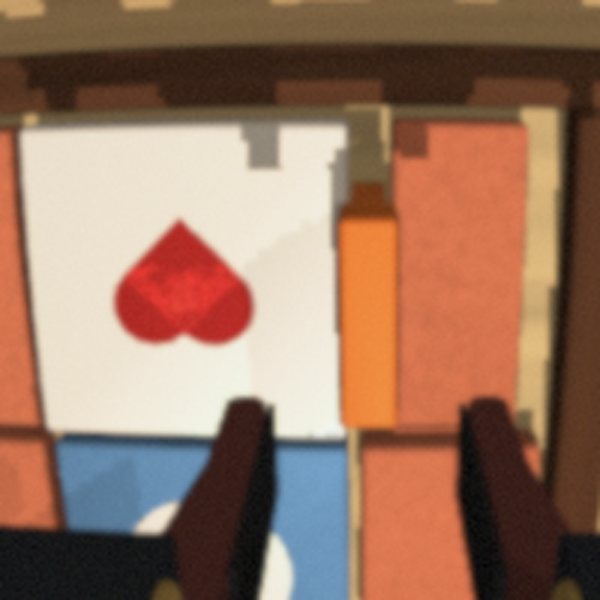

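The crop shows the spacer standing in the joint at (368,320). The tile corners are at (20,130), (347,123), (345,438) and (48,428).

```bash
python3 -c "
from h import *
c=np.load('pics/w4.npz')
f=lambda l,z: pt(c,[((x+.5)/3-.5+200,(y+.5)/3-.5+100) for x,y in l],z,True)
a=f([(20,130),(347,123),(345,438),(48,428)],.033);print(a,a.mean(0))
s=f([(341,219),(397,218),(396,429),(342,427)],.066);print(s.mean(0))
m=a.mean(0);plan([m[0],m[1],.06],178.2,4)
"
```

```text
[[ 4.59467356e-01  2.64826259e-04  3.30000000e-02]
 [ 4.62927475e-01  9.90889063e-02  3.30000000e-02]
 [ 5.62170298e-01  9.46937129e-02  3.30000000e-02]
 [ 5.57422000e-01 -3.64173301e-03  3.30000000e-02]] [0.51049678 0.04760143 0.033     ]
[0.51372924 0.1037743  0.066     ]
([0.01, -0.35, 0.53], 'x', 4) yaw/row 0.001
```

Request:
send_rows(
  xyz=[
    [0.02,-0.4,0],
    [0,-0.6,0],
    [0,-0.41,0],
    [0,0,0.4],
    [0,0,0.6],
    [0,0,0.6],
    [0,0,0.5],
    [0,0,0.3],
    [0,0,0],
    [0,0,0],
    [0,0,0],
  ],
  yaw=[0,0,0,0,0,0,0,0,0,0,0],
  hand=[0.2,0,0,0,0,0,0,0,0,0,0],
)

```text
time_s: 13.98
tcp_pos: [0.512, 0.048, 0.0509]
eef_rot: [-180.0, 0.1, 178.2]
wrist_force: [0.2, 0.3, -0.1]
gripper_width: 0.002
grip_force: 0.0
```

Request:
send_rows(
  xyz=[
    [0,0,0.1],
    [0,0,0.1],
    [0,0,0.05],
    [0,0,0.03],
    [0,0,0.03],
    [0,0,0.03],
    [0,0,0.03],
    [0,0,0.02],
    [0,0,0],
    [0,0,0],
  ],
  yaw=[0,0,0,0,0,0,0,0,0,0],
  hand=[0,0,0,0,0,0,0,0,0,0],
)

```text
time_s: 15.22
tcp_pos: [0.5116, 0.0478, 0.0363]
eef_rot: [-179.9, 0.0, 178.2]
wrist_force: [-7.5, -2.8, 25.1]
gripper_width: 0.002
grip_force: 12.3
```

```bash
python3 -c "
from h import *
c=snap('side','s2')
i=c['color'][150:270,270:430,::-1];cv2.imwrite('pics/s2c.png',cv2.resize(i,None,fx=4.5,fy=4.5,interpolation=cv2.INTER_CUBIC))
s=bot.state();print(s['wrist_force'],s['tcp_pos'],s['ft_torque'])"
```

```text
[-7.28274589 -3.55218635 24.77558921] [0.51156821 0.047825   0.03628479] [-0.70598643  1.59946237 -0.01812438]
```

View pics/s2c.png

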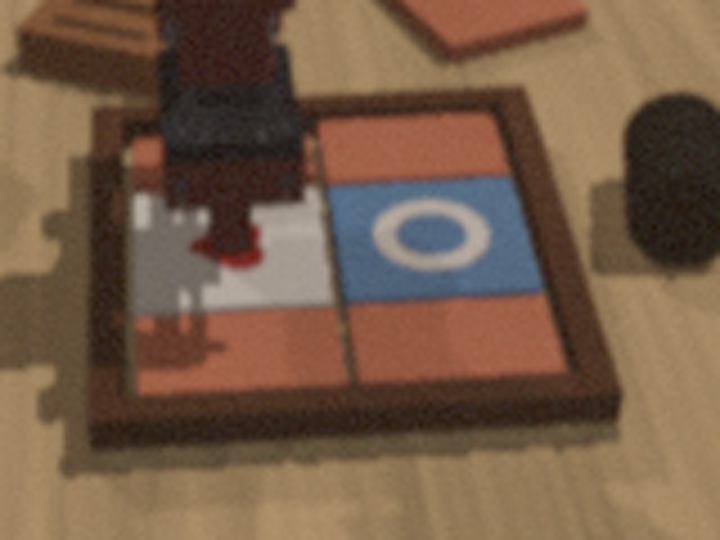

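The side view shows the fingertips pressing the heart at (235,240), with the tile level with its neighbours. The force is a steady 25 N and the fingertips are at 28.3 mm, so I'm handing it in.

```bash
python3 -c "
from workcell import bot
print(bot.job_done())"
```

```text
the job is handed in; nothing more can be done
None
```

I let the orange spacer go standing upright in the wide joint beside the heart tile, then pressed the tile flush and handed the job in still holding it at about 25 N; no verdict came back, and the gripper hid the spacer in the final picture, so its last check was just before the press.

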